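Load sample vials into the tube magazine

ROBOT

A 7-joint arm with a two-finger parallel gripper is mounted at the origin on the work surface; the furniture and walls round the work are solid. World frame = base frame: x ahead of the robot, y to its left, z up, the work surface at z = 0. Lengths are in m, angles in rad, forces in N, time in s.
With the tool pointing down it reaches from about 0.425 to 0.925 m from the base axis. Payload 6.8 kg.
Tool frame: the origin (TCP) lies midway between the tips of the shut fingers; the grasp point (between the pads) lies bot.grip_point_offset behind it (bot.grip_point_offset is the distance from the TCP to the grasp point, in m); z points along the fingers, y is the line along which they close (so a half turn about z gives the same grasp; the last joint's range is limited). The gripper opens to 85 mm and grips with 20 to 120 N. Pads are 22 mm wide; open, the fingers measure 114 mm over their backs; the gripper's body (76 mm by 85 mm) begins 54 mm behind the grasp point. The pads swing forward as they close: fully open they stand 13 mm farther back than shut.
Start: joints at [1.071, 0.477, 0.022, 1.555, -0.011, 1.109, -0.083], TCP at [0.258, -0.624, 0.231] pointing down, gripper open.
Joint ranges: [-2.96, 2.96], [-0.34, 2.1], [-1.41, 1.46], [0.24, 2.44], [-1.37, 4.51], [0.17, 1.92], [-2.96, 2.96]. Speed limits (rad/s): [2.39, 2.39, 3.14, 3.14, 3.14, 3.14, 3.14].

INTERFACE

Orientations are given as a unit quaternion [w, x, y, z].
In Python, from station import get_obs, cams, job, bot gives the robot as it stands.
- The arm moves only by the tool arm_command, never from a script. Its argument "rows" is a list that holds one entry, the list of rows, each a list of 5 numbers: the finger opening in mm, from 0 to 85.4, then the shift along the world's x, y, z in units of 60 mm (1.0 is 60 mm), then the turn about the world's z in units of 0.08 rad (1.0 is 0.08 rad). In form: [[[grip, x, y, z, turn], ...]]. A call has exactly 10 rows; each row shifts and turns the commanded pose from where the row before left it; what a row does not reach is not made up. A row lasts 1/8 s, in which the tool goes at most 62.5 mm and 10.7 degrees, less where a joint would pass 70% of its speed; a pose out of reach is approached as far as the arm can. A call with a number of a shift or a turn outside -1 to 1 is refused whole. A call with a gripper value outside its range is refused whole. The fingers move at their own pace and stop on an object; "newtons" is the grip in N (left out, the last holds). Time passes only in rows, so rows that do not move let the fingers close, or fill a call up. It gives the time, the measured TCP pose, the force, the opening and the grip force at its end, in the units of the state.
- get_obs(): the state, without advancing time (a new reading comes with each control period).
- cams.read_camera(name): name is "scene" or "top"; returns the picture (420x560x3 uint8, red, green, blue); there is no depth.
- cams.camera_params(name): a dict with "K" (3x3 intrinsics, pixels), "extrinsics" (4x4, takes a point from camera to world coordinates). Camera axes: x right, y down, z forward; pixel columns grow to the right and rows downward; lengths in m; the calibration is good to about 2 mm. A picture is of the moment at which its call begins. camera_params takes no time and is no camera call.
- job.hand_in(): hands the job in; it is judged then, once.
The state is a dict: "t": time; "q": joint angles; "joint_vel": joint speeds; "joint_torque": joint torques, N m; "eef_pos": TCP position; "tool_rot": TCP orientation; "contact_force": force on the tool from outside, world axes, zero at the start; "torque": the same for the moment, N m; "gripper_width": opening from 0.0 (shut) to 1.0 (fully open); "grasp_force": force on a finger pad.
Only numpy, scipy, OpenCV 4.12 (cv2) and the standard library are available. Lean on these libraries where they do the work, as an engineer would, in place of code of your own. Each camera call takes 0.05 s, during which the arm holds its last target. There are 200 camera calls.

TASK

Load both black-capped sample vials, one after the other and caps up, into the upright clear tube magazine through its orange funnel, letting each slide down so that they stand end to end in the tube, in either order. Leave the white-capped vial standing where it is.

Things in the scene. Friction and masses are not known exactly. Their poses are not given: they have to be found in the camera images.
- cream_vial: Cream-coloured vial with a BLACK cap, to be loaded: screw-cap sample vial, 23 mm diameter, 54 mm tall, about 22 g, standing upright on the table at the start; glass part up to 46 mm (23 mm diameter), above it the cap (21 mm diameter). Origin: centre of the underside, z up to the cap. Grip it by the upper half of the glass. 
- grey_vial: Pale grey-white vial with a BLACK cap, to be loaded: screw-cap sample vial, 23 mm diameter, 54 mm tall, about 22 g, standing upright on the table at the start; glass part up to 46 mm (23 mm diameter), above it the cap (21 mm diameter). Origin: centre of the underside, z up to the cap. Grip it by the upper half of the glass. 
- white_cap_vial: Beige vial with a WHITE cap, to be left alone: same size and origin as the others.
- magazine: Upright tube magazine fixed to the table. Origin: centre of its underside, on the tube axis; z up. Foot 100x100x8 mm, its top is the tube floor. Clear tube, bore 30 mm, up to 98 mm; orange funnel on it up to the rim at 123 mm (inside 60, outside 68 mm). Rod 40 mm off axis on +x, 96 mm tall. Vials let go upright in the funnel slide down; the second rests on the first, its cap 7 mm below the rim.

How it is judged:
By the outcome, as a careful person would: the job done as asked, in the order asked, and still so for the second after the job is handed in, with the robot touching nothing.
It also fails if it takes over 58 s, if anything falls off the work surface, if the arm or the gripper's body presses on something with over 40 N, if the wrist force passes 120 N, or if a joint passes its speed limit or range.

## Working session

There is one attempt and no reset: what is moved stays moved. The work goes in short steps, Python scripts to look and compute and a tool call to move; the robot and the scene stay as the last step left them, time stands still between calls to the robot, and variables do not carry over. Pictures are saved under pics/ and viewed, at most 10 in all, crops included, and the job is handed in when it is done.

Besides the shell and the picture viewer there is one more tool, called after ">>>" as a command line: name --argument value ..., lists and objects as JSON in quotes. arm_command: Moves the arm, as the interface text tells. Its arguments: {"type":"object","properties":{"rows":{"type":"array"},"newtons":{"type":"number"}},"required":["rows"]}

```bash
mkdir -p pics
cat > h.py <<'E'
import numpy as np, cv2
from station import get_obs,cams,job,bot
def ray(name,u,v,z):
    p=cams.camera_params(name);K=np.array(p["K"]);T=np.array(p["extrinsics"])
    d=T[:3,:3]@np.linalg.solve(K,[u,v,1]);o=T[:3,3]
    return o+d*(z-o[2])/d[2]
def proj(name,P):
    p=cams.camera_params(name);K=np.array(p["K"]);T=np.linalg.inv(np.array(p["extrinsics"]))
    c=K@(T[:3,:3]@np.array(P)+T[:3,3]);return c[:2]/c[2]
def snap(name,f):
    im=cv2.cvtColor(cams.read_camera(name),cv2.COLOR_RGB2BGR);cv2.imwrite(f"pics/{f}.png",im);return im
E
python3 - <<'E'
from h import *
a=snap("top","t0");b=snap("scene","s0")
cv2.imwrite("pics/both0.png",np.vstack([a,b])[:, :] if 0 else cv2.resize(np.hstack([a,b]),(800,300)))
for n in("top","scene"):print(cams.camera_params(n))
o=get_obs();print(o["t"],o["eef_pos"],o["tool_rot"],bot.grip_point_offset)
E
```

```text
{'K': array([[433.92385465,   0.        , 272.04460858],
       [  0.        , 433.92385465, 205.32292433],
       [  0.        ,   0.        ,   1.        ]]), 'extrinsics': array([[-0.02748145, -0.98967471,  0.14067246,  0.39898107],
       [-0.99949701,  0.02497647, -0.0195422 ,  0.04824351],
       [ 0.01582692, -0.14113875, -0.98986331,  0.88470899],
       [ 0.        ,  0.        ,  0.        ,  1.        ]])}
{'K': array([[532.45191211,   0.        , 283.92645009],
       [  0.        , 532.45191211, 202.21364802],
       [  0.        ,   0.        ,   1.        ]]), 'extrinsics': array([[ 0.67711794, -0.44361193,  0.58712839, -0.03029215],
       [-0.73583181, -0.39957249,  0.54671142, -0.45580185],
       [-0.00792736, -0.80221586, -0.59698147,  0.60474748],
       [ 0.        ,  0.        ,  0.        ,  1.        ]])}
0.1 [ 0.2575086  -0.62337485  0.2304118 ] [-7.95528991e-04  9.80873395e-01  1.94645067e-01 -2.19678717e-04] 0.0187
```

View pics/t0.png

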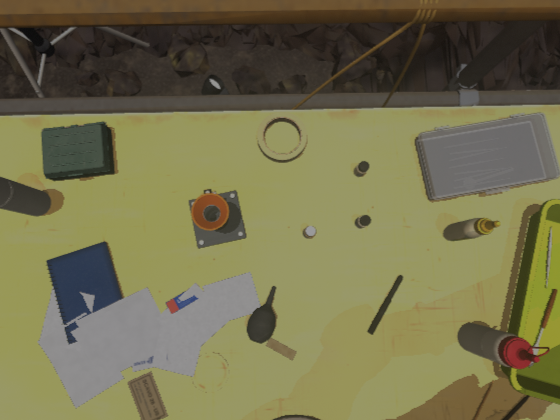

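View pics/s0.png

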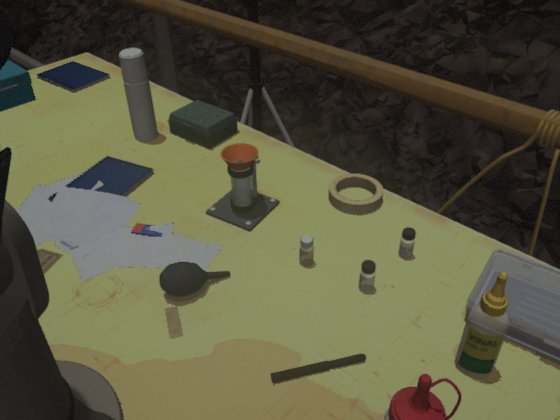

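Top view: black caps near (363,167) and (365,220), the white cap near (311,231), and the orange funnel near (210,212). In the scene view the black caps are near (408,234) and (368,267), and the funnel near (240,156).

Run:
```python
from h import *
t=cv2.imread("pics/t0.png");s=cv2.imread("pics/s0.png")
def c(im,u,v,w,h):return cv2.resize(im[v:v+h,u:u+w],(400,300),interpolation=cv2.INTER_CUBIC)
cv2.imwrite("pics/z0.png",np.vstack([np.hstack([c(t,330,150,80,60),c(t,330,195,80,60)]),np.hstack([c(t,180,180,80,60),c(s,350,220,80,60)])]))
def blobs(im,m,roi):
    k=np.zeros_like(m);u,v,w,h=roi;k[v:v+h,u:u+w]=m[v:v+h,u:u+w]
    n,_,st,ce=cv2.connectedComponentsWithStats(k)
    return [(st[i],ce[i].round(1)) for i in range(1,n) if st[i][4]>15]
for n,im,rois in(("top",t,[(345,150,40,35),(345,205,40,35)]),("scene",s,[(390,222,35,40),(350,255,35,40)])):
    m=(im.max(2)<60).astype(np.uint8)
    for r in rois:
        for st,ce in blobs(im,m,r):print(n,st,ce,ray(n,*ce,0.054 if n=="top" else .05).round(4))
for n,im in(("top",t),("scene",s)):
    hs=cv2.cvtColor(im,cv2.COLOR_BGR2HSV);m=((hs[...,0]<14)&(hs[...,1]>150)&(hs[...,2]>80)).astype(np.uint8)
    r=(180,180,60,60) if n=="top" else (210,135,60,50)
    for st,ce in blobs(im,m,r):
        print(n,st,ce)
        k=np.zeros_like(m);k[r[1]:r[1]+r[3],r[0]:r[0]+r[2]]=m[r[1]:r[1]+r[3],r[0]:r[0]+r[2]]
        e=cv2.fitEllipse(cv2.convexHull(cv2.findNonZero(k)));print(e,ray(n,*e[0],.123).round(4),ray(n,*ce,.115).round(4))
```

```text
top [360 216   8   9  31] [363.2 219.5] [ 0.4849 -0.1434  0.054 ]
scene [403 228  12  12 124] [408.4 233.6] [ 0.5873 -0.1543  0.05  ]
scene [362 261  13  13 140] [368.  266.8] [ 0.4803 -0.1511  0.05  ]
top [193 195  34  34 653] [208.8 210.8]
((209.57179260253906, 211.39358520507812), (33.47917175292969, 34.166507720947266), 41.267574310302734) [0.4992 0.1438 0.123 ] [0.5013 0.1462 0.115 ]
scene [221 144  37  18 489] [239.1 152.3]
((239.12596130371094, 152.7825164794922), (18.200281143188477, 36.28569412231445), 87.16471862792969) [0.4972 0.1403 0.123 ] [0.507  0.1514 0.115 ]
```

View pics/z0.png

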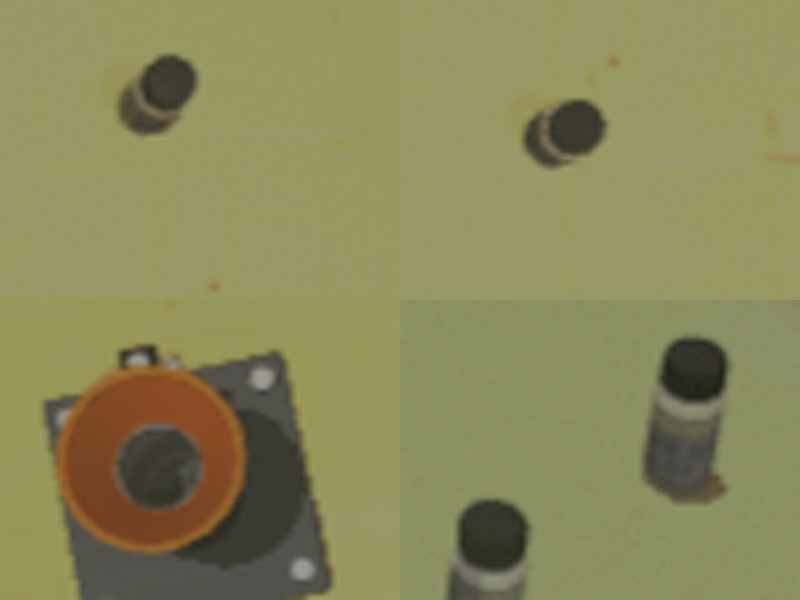

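The zoomed crops show the top-view cap centres at about (363.4,166.6) and (365.4,220.6), and the rim centre at about (210.2,211.8).

Run:
```python
from h import *
for u,v,z in((363.4,166.6,.054),(365.4,220.6,.054),(210.2,211.8,.123),(311,231,.054)):print(ray("top",u,v,z).round(4))
# scene cap-top centres from crop
for u,v in((408.8,230.8),(368.5,263.5)):print(ray("scene",u,v,.054).round(4))
from scipy.spatial.transform import Rotation as R
o=get_obs();print(R.from_quat(np.roll(o["tool_rot"],-1)).as_matrix().round(3),o["gripper_width"])
```

```text
[ 0.5894 -0.1498  0.054 ]
[ 0.4827 -0.1476  0.054 ]
[0.4984 0.1427 0.123 ]
[ 0.4654 -0.0416  0.054 ]
[ 0.5893 -0.1532  0.054 ]
[ 0.483  -0.1497  0.054 ]
[[ 0.924  0.382 -0.001]
 [ 0.382 -0.924  0.001]
 [-0.    -0.002 -1.   ]] 1.000707486214286
```

>>> arm_command --rows '[[[85,0,0,0.7,-0.5],[85,0.1,0.1,0.6,-0.5],[85,0.4,0.7,0,-0.5],[85,0.4,0.8,0,-0.5],[85,0.4,0.8,0,-0.5],[85,0.4,0.8,0,-0.5],[85,0.4,0.8,0,-0.5],[85,0.4,0.8,0,-0.5],[85,0.4,0.8,0,-0.5],[85,0.4,0.8,0,-0.4]]]' --newtons 30

```text
t: 1.35
eef_pos: [0.4561, -0.2382, 0.3091]
tool_rot: [0.0, 1.0, -0.001, -0.0]
contact_force: [0.4, 0.4, 1.1]
gripper_width: 1.001
grasp_force: 0.0
```

>>> arm_command --rows '[[[85,0.2,0.7,0,0],[85,0.25,0.8,0,0],[85,0,0,-0.6,0],[85,0,0,-0.6,0],[85,0,0,-0.6,0],[85,0,0,-0.6,0],[85,0,0,-0.6,0],[85,0,0,-0.4,0],[85,0,0,0,0],[85,0,0,0,0]]]'

```text
t: 2.6
eef_pos: [0.4833, -0.15, 0.1061]
tool_rot: [0.0, 1.0, -0.0, 0.0]
contact_force: [-0.4, 0.4, -0.0]
gripper_width: 0.994
grasp_force: 0.0
```

Run:
```python
from h import *
t=snap("top","t1");s=snap("scene","s1");o=get_obs();p=o["eef_pos"];print(o["t"],p.round(4) if hasattr(p,'round') else p)
for n,im in(("top",t),("scene",s)):
  for P in((.483,-.1485,.054),(.589,-.151,.054)):
    u=proj(n,P);cv2.circle(im,tuple(int(x*16) for x in u),16,(0,0,255),-1,shift=4)
  for P in((p[0],p[1],.054),):
    u=proj(n,P);cv2.circle(im,tuple(int(x*16) for x in u),16,(0,255,0),-1,shift=4)
def c(im,u,v,w,h):return cv2.resize(im[v:v+h,u:u+w],(400,400),interpolation=cv2.INTER_CUBIC)
cv2.imwrite("pics/z1.png",np.hstack([c(t,310,140,110,110),c(s,310,190,110,110)]))
```

```text
2.7 [ 0.4837 -0.1501  0.1065]
```

View pics/z1.png

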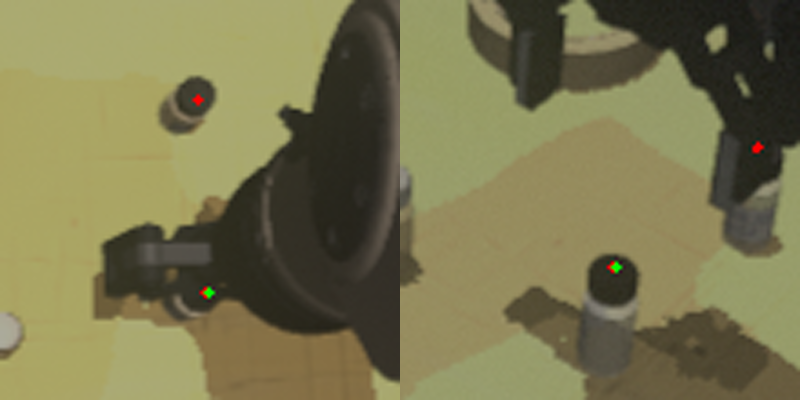

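The near vial sits under the TCP (green mark on the cap) in both views, so I'll descend and grip it.

>>> arm_command --rows '[[[85,0,0,-0.5,0],[85,0,0,-0.5,0],[85,0,0,-0.3,0],[85,0,0,-0.14,0],[60,0,0,0,0],[40,0,0,0,0],[28,0,0,0,0],[15,0,0,0,0],[15,0,0,0,0],[15,0,0,0,0]]]' --newtons 25

```text
t: 3.95
eef_pos: [0.4833, -0.15, 0.0195]
tool_rot: [0.0, 1.0, -0.0, 0.001]
contact_force: [-1.6, -0.2, 6.6]
gripper_width: 0.261
grasp_force: 25.3
```

>>> arm_command --rows '[[[15,0,0,0.4,0],[15,0,0,0.6,0],[15,0,0,0.6,0],[15,0,0,0.6,0],[15,0,0,0.6,0],[15,0,0.2,0.2,0],[15,0,0.5,0,0],[15,0,0.6,0,0],[15,0,0.6,0,0],[15,0,0.6,0,0]]]'

```text
t: 5.2
eef_pos: [0.4818, 0.0019, 0.1979]
tool_rot: [-0.0, 1.0, 0.0, -0.001]
contact_force: [0.5, -0.0, 0.0]
gripper_width: 0.262
grasp_force: 24.9
```

>>> arm_command --rows '[[[15,0.05,0.6,0,0],[15,0.1,0.6,0,0],[15,0.1,0.6,0,0],[15,0,0.4,0,0],[15,0,0.16,0,0],[15,0,0,0,0],[15,0,0,0,0],[15,0,0,0,0],[15,0,0,0,0],[15,0,0,0,0]]]'

```text
t: 6.45
eef_pos: [0.4978, 0.1414, 0.199]
tool_rot: [0.0, 1.0, -0.0, 0.0]
contact_force: [0.0, 0.8, -0.1]
gripper_width: 0.256
grasp_force: 24.9
```

Run:
```python
from h import *
t=snap("top","t2");s=snap("scene","s2");o=get_obs();p=o["eef_pos"];print(o["t"],p,o["gripper_width"])
for n,im in(("top",t),("scene",s)):
    for P,c in(((.498,.1415,.123),(255,0,0)),((p[0],p[1],p[2]-.0195),(0,255,0))):
        u=proj(n,P);print(n,u);cv2.circle(im,tuple(int(x*16) for x in u),16,c,-1,shift=4)
def c(im,u,v,w,h):return cv2.resize(im[v:v+h,u:u+w],(400,400),interpolation=cv2.INTER_CUBIC)
cv2.imwrite("pics/z2.png",np.hstack([c(t,160,160,110,110),c(s,185,80,110,110)]))
```

```text
6.55 [0.49781457 0.1416206  0.1989614 ] 0.2588153983911847
top [210.88007278 212.02884912]
top [206.53960378 207.80176719]
scene [239.00715202 152.35302951]
scene [236.90915475 123.40352094]
```

View pics/z2.png

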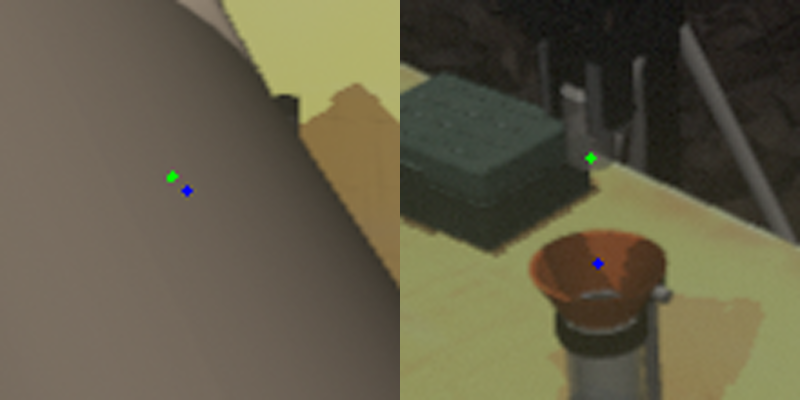

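The vial hangs upright in the gripper, with its lower end near (590,160) in the crop, above the funnel centre. I'll lower it into the funnel and release.

>>> arm_command --rows '[[[15,0,0,-0.4,0],[15,0,0,-0.4,0],[15,0,0,-0.3,0],[15,0,0,-0.1,0],[15,0,0,0,0],[15,0,0,0,0],[40,0,0,0,0],[40,0,0,0,0],[40,0,0,0,0],[40,0,0,0,0]]]'

```text
t: 7.8
eef_pos: [0.4978, 0.1418, 0.127]
tool_rot: [0.0, 1.0, -0.0, 0.0]
contact_force: [0.1, -0.9, -0.3]
gripper_width: 0.471
grasp_force: 0.0
```

Run:
```python
from h import *
s=snap("scene","s3");print(get_obs()["t"],get_obs()["eef_pos"])
cv2.imwrite("pics/z3.png",cv2.resize(s[80:230,170:320],(500,500),interpolation=cv2.INTER_CUBIC))
```

```text
7.85 [0.49777588 0.14175545 0.1269439 ]
```

View pics/z3.png

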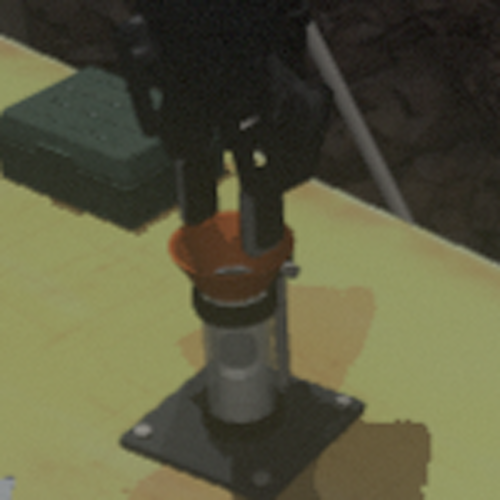

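The first vial stands in the tube, with its dark cap seen through the clear wall at about (238,350). Next is the far vial.

>>> arm_command --rows '[[[40,0,0,0.5,0],[40,0,0,0.6,0],[60,0,0,0.2,0],[85,0.2,-0.6,0,0],[85,0.3,-0.7,0,0],[85,0.3,-0.7,0,0],[85,0.3,-0.7,0,0],[85,0.3,-0.7,0,0],[85,0.12,-0.7,0,0],[85,0,-0.7,0,0]]]'

```text
t: 9.1
eef_pos: [0.5889, -0.1475, 0.2038]
tool_rot: [-0.0, 1.0, -0.0, -0.001]
contact_force: [0.3, 0.1, -0.5]
gripper_width: 0.997
grasp_force: 0.0
```

>>> arm_command --rows '[[[85,0,-0.08,0,0],[85,0,0,-0.6,0],[85,0,0,-0.6,0],[85,0,0,-0.4,0],[85,0,0,0,0],[85,0,0,0,0],[85,0,0,0,0],[85,0,0,0,0],[85,0,0,0,0],[85,0,0,0,0]]]'

```text
t: 10.35
eef_pos: [0.589, -0.1511, 0.1091]
tool_rot: [0.0, 1.0, -0.0, 0.0]
contact_force: [-0.0, -0.1, -1.1]
gripper_width: 0.995
grasp_force: 0.0
```

Run:
```python
from h import *
t=snap("top","t4");s=snap("scene","s4");o=get_obs();p=o["eef_pos"];print(o["t"],p)
for n,im in(("top",t),("scene",s)):
    u=proj(n,(p[0],p[1],.054));cv2.circle(im,tuple(int(x*16) for x in u),16,(0,255,0),-1,shift=4)
cv2.imwrite("pics/z4.png",np.hstack([cv2.resize(im,(400,400),interpolation=cv2.INTER_CUBIC) for im in (t[110:220,310:420],s[180:290,350:460])]))
```

```text
10.45 [ 0.58894898 -0.15109443  0.10893794]
```

View pics/z4.png

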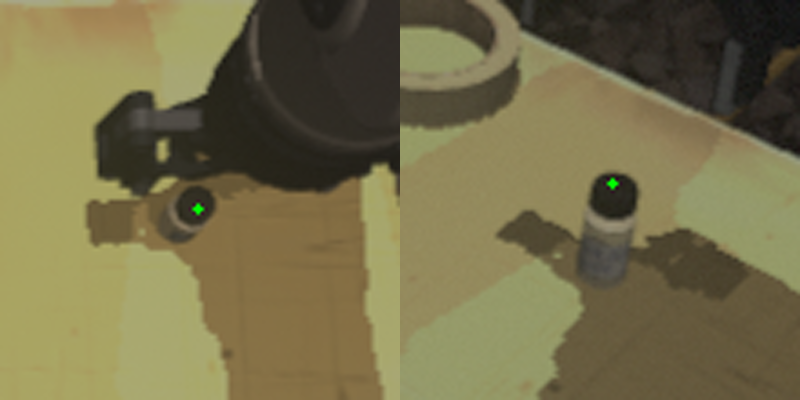

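The far vial's cap is under the TCP mark in both views, at about (197,207) and (613,185). I'll descend 89 mm and grip.

>>> arm_command --rows '[[[85,0,0,-0.5,0],[85,0,0,-0.5,0],[85,0,0,-0.3,0],[85,0,0,-0.18,0],[60,0,0,0,0],[40,0,0,0,0],[28,0,0,0,0],[15,0,0,0,0],[15,0,0,0,0],[15,0,0,0,0]]]' --newtons 25

```text
t: 11.7
eef_pos: [0.5896, -0.1512, 0.0209]
tool_rot: [0.0, 1.0, -0.0, 0.001]
contact_force: [-1.6, 0.1, 6.1]
gripper_width: 0.263
grasp_force: 25.7
```

>>> arm_command --rows '[[[15,0,0,0.4,0],[15,0,0,0.6,0],[15,0,0,0.6,0],[15,0,0,0.6,0],[15,0,0,0.6,0],[15,0,0.2,0.2,0],[15,-0.3,0.5,0,0],[15,-0.3,0.6,0,0],[15,-0.3,0.6,0,0],[15,-0.3,0.6,0,0]]]'

```text
t: 12.95
eef_pos: [0.5154, 0.0008, 0.199]
tool_rot: [-0.0, 1.0, 0.0, -0.001]
contact_force: [-0.1, 1.5, 0.1]
gripper_width: 0.262
grasp_force: 25.3
```

>>> arm_command --rows '[[[15,-0.3,0.6,0,0],[15,0,0.6,0,0],[15,0,0.6,0,0],[15,0,0.4,0,0],[15,0,0.17,0,0],[15,0,0,0,0],[15,0,0,0,0],[15,0,0,0,0],[15,0,0,0,0],[15,0,0,0,0]]]'

```text
t: 14.2
eef_pos: [0.499, 0.1408, 0.2002]
tool_rot: [0.0, 1.0, -0.0, 0.0]
contact_force: [0.0, 0.4, -0.4]
gripper_width: 0.257
grasp_force: 25.3
```

Run:
```python
from h import *
s=snap("scene","s5");print(get_obs()["t"],get_obs()["eef_pos"])
cv2.imwrite("pics/z5.png",cv2.resize(s[80:230,170:320],(500,500),interpolation=cv2.INTER_CUBIC))
```

```text
14.25 [0.49901596 0.14092313 0.20014094]
```

View pics/z5.png

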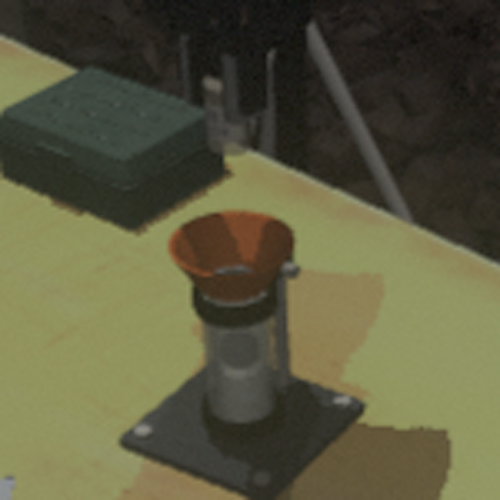

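The first vial stands in the tube (cap at about (240,350)), and the second hangs upright above the funnel (about (230,130)). I'll use the same drop with a shift of x -1 mm, y +1 mm, then rise and leave the area.

>>> arm_command --rows '[[[15,-0.02,0.01,-0.4,0],[15,0,0,-0.4,0],[15,0,0,-0.3,0],[15,0,0,-0.1,0],[15,0,0,0,0],[15,0,0,0,0],[40,0,0,0,0],[40,0,0,0,0],[40,0,0,0,0],[40,0,0,0,0]]]'

```text
t: 15.5
eef_pos: [0.4978, 0.1417, 0.1282]
tool_rot: [0.0, 1.0, -0.0, 0.0]
contact_force: [-0.2, 0.0, 0.4]
gripper_width: 0.464
grasp_force: 0.0
```

>>> arm_command --rows '[[[40,0,0,0.3,0],[40,0,0,0.5,0],[40,0,0,0.6,0],[40,0,0,0.6,0],[40,0,-0.5,0,0],[40,0,-0.7,0,0],[40,0,-0.7,0,0],[40,0,-0.7,0,0],[40,0,-0.5,0,0],[40,0,0,0,0]]]'

```text
t: 16.75
eef_pos: [0.4977, -0.0469, 0.2492]
tool_rot: [0.0, 1.0, -0.002, 0.001]
contact_force: [-0.0, 0.4, -0.8]
gripper_width: 0.473
grasp_force: 0.0
```

Run:
```python
from h import *
t=snap("top","t6");s=snap("scene","s6");print(get_obs()["t"])
cv2.imwrite("pics/z6.png",np.hstack([cv2.resize(im,(400,400),interpolation=cv2.INTER_CUBIC) for im in (t[150:260,160:270],s[130:280,190:340])]))
```

```text
16.85
```

View pics/z6.png

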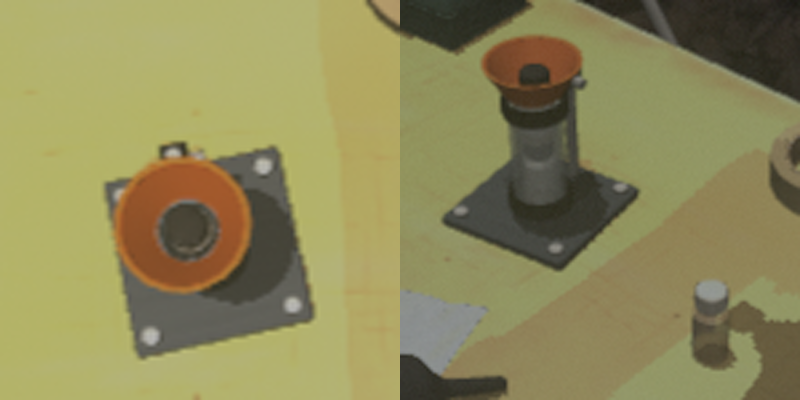

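The second vial's black cap sits centred just below the funnel rim, at about (187,229) in the top crop and (535,72) in the scene crop. That matches the seated height. The white-capped vial is still standing, and the arm is clear.

```bash
python3 -c "
from station import job
print(job.hand_in())"
```

```text
the job is handed in; nothing more can be done
None
```

Both black-capped vials are stacked caps-up in the tube magazine, the white-capped vial was left standing where it was, and the job was handed in at about 17 s.

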